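Reset the bath's tripped over-temperature cut-out

ROBOT

A 6-joint arm with a two-finger parallel gripper is mounted at the origin on the work surface. World frame = base frame: x ahead of the robot, y to its left, z up, the work surface at z = 0. Lengths are in mm, angles in rad, forces in N, time in s.
With the tool pointing down it reaches from about 275 to 1000 mm from the base axis. Payload 8.4 kg.
Tool frame: the origin (TCP) lies at the very end of the fingers, on their centre line; the grasp point (between the pads) lies 19 mm behind it; z points along the fingers, y is the direction in which the jaws open and shut (so a half turn about z gives the same grasp; the last joint's range is limited). The gripper opens to 85 mm and grips with 20 to 120 N. Pads are 22 mm wide; open, the fingers measure 114 mm over their backs; the gripper's body (76 mm by 85 mm) begins 54 mm behind the grasp point. The pads swing forward as they close: fully open they stand 13 mm farther back than shut.
Start: joints at [-0.002, 0.353, 1.633, -0, 1.155, -0.002], TCP at [625.002, -0, 231.281] pointing down, gripper open.
Joint ranges: [-2.63, 2.63], [-0.92, 2.1], [0.06, 2.66], [-1.3, 4.44], [0, 2.69], [-3.02, 3.02]. Speed limits (rad/s): [2.22, 2.22, 2.79, 3.14, 3.14, 3.14].

INTERFACE

Orientations are given as [roll, pitch, yaw] about the fixed x, y, z axes, in that order (R = Rz(yaw) Ry(pitch) Rx(roll)).
In Python, from rig import r gives the robot as it stands.
- The arm moves only by the tool jog_arm, never from a script. Its argument "increments" is text: rows parted by semicolons, each of 7 numbers parted by spaces: the shift along the tool's x, y, z in cm, then the turn, a rotation vector about the tool's x, y, z in rad, then the opening, from -1 (shut) to 1 (fully open). A call has exactly 8 rows; each row shifts and turns the commanded pose from where the row before left it, along the tool's axes as they then stand; what a row does not reach is not made up. A row lasts 1/10 s, in which the tool goes at most 50 mm and 8.59 degrees, less where a joint would pass 70% of its speed; a pose out of reach is approached as far as the arm can. A call with a gripper value outside its range is refused whole. The fingers move at their own pace and stop on an object; "squeeze" is the grip in N (left out, the last holds). Time passes only in rows, so rows that do not move let the fingers close, or fill a call up. It gives the time, the measured TCP pose, the force and the opening at its end, in the units of the state.
- r.sense(): the state, without advancing time (a new reading comes with each control period).
- r.grab_frame(name): name is "scene" or "side" or "wrist"; returns the picture (384x512x3 uint8, red, green, blue); there is no depth.
- r.camera_info(name): a dict with "K" (3x3 intrinsics, pixels), "rvec" (rotation vector, rad) and "tvec" (3), from world to camera coordinates, as OpenCV has them. Camera axes: x right, y down, z forward; pixel columns grow to the right and rows downward; lengths in mm; the calibration is good to about 2 mm. A picture is of the moment at which its call begins: read the wrist's pose just before it. camera_info takes no time and is no camera call; for the wrist camera it gives the pose at the moment of the call.
- r.sign_off(): hands the job in, once; it reports no verdict.
The state is a dict: "clock": time; "qpos": joint angles; "qvel": joint speeds; "joint_efforts": joint torques, N m; "eef_pos": TCP position; "tcp_rot": TCP orientation; "contact_force": force on the tool from outside, world axes, zero at the start; "wrist_torque": the same for the moment, N m; "opening": opening from 0.0 (shut) to 1.0 (fully open).
Only numpy, scipy, OpenCV 4.12 (cv2) and the standard library are available. Lean on these libraries where they do the work, as an engineer would, in place of code of your own. Each camera call takes 0.05 s, during which the arm holds its last target.

TASK

The heating bath's over-temperature cut-out has tripped. On the bath controller, push the loose cover along its channel until it is completely off the round well, reach a fingertip into the well and hold the sunken reset key fully down for a good second, then let it rise and push the cover back over the well, fully home against its stops. Only push the cover, never lift it, leave the key in the balance's square well alone, and do not disturb the bottles and glassware.

Things in the scene. Friction and masses are not known exactly. Their poses are not given: they have to be found in the camera images.
- controller: bath controller: white box fixed to the bench, 170 (its x) x 220 (its y) x 75 mm high, origin at the centre of its underside. On its flat top (75 mm up) a channel centred on x = 0 runs along its y between two rails 8 mm high, inner faces at x = -48 and +48 mm. The round well is in the channel's -y half
- cover_center (a point): centre of the loose grey cover, a solid block 92 (x) x 90 (y, along the channel) x 22 mm high, 0.1-0.2 kg, lying flat in the channel (centre 11 mm above the controller's top). It starts over the well, up to 9 mm short of home. Home is against the stops at the -y end: centre at controller y = -51 mm. Pushed towards +y it is clear of the well from y = +19 mm on and meets stops at +51 mm
- reset_well (a point): centre of the round well's mouth, in the controller's top at x = 0, y = -50 mm (under the cover at the start). The well is 48 mm across and 30 mm deep; the reset key, a grey disc 34 mm across, is centred in it, its upper face 18 mm below the mouth
- stop_home (a point): middle of the gap at the channel's -y end, on the controller's top at x = 0, y = -102 mm: two lugs 8 mm high and 12 mm thick (y = -108 to -96 mm) stop the cover at its corners and leave a gap 56 mm wide (x = -28 to +28 mm) through which a finger reaches the cover's end face
- stop_far (a point): the same at the channel's other end, y = +102 mm: two lugs (y = +96 to +108 mm) with a 56 mm gap between them
- reset_key (a joint): travel of the reset key, 0 m up, 0.005 m fully down; it moves straight down against a spring (about 1.2 N to start, 4.2 N fully down) and rises by itself
- balance: laboratory balance: white box fixed to the bench, 180 x 180 x 65 mm high, origin at the centre of its underside, with a round steel pan 110 mm across (top 74 mm above the bench, centred at x = +30 mm, y = 0)
- square_well (a point): centre of the mouth of the open 44 mm square well in the balance's top, 30 mm deep, with a sunken calibration key like the reset key; not to be pressed
- cal_key (a joint): travel of the balance's calibration key, 0 m up, 0.005 m fully down; must stay up
- weigher_a: small stoppered glass weighing bottle, 30 mm across, 50 mm tall, standing on top of the controller beside the channel; origin at the centre of its underside; leave alone
- weigher_b: small stoppered glass weighing bottle, 32 mm across, 55 mm tall, standing on the bench between controller and balance; origin at the centre of its underside; leave alone
- weigher_c: stoppered glass weighing bottle, 40 mm across, 50 mm tall, standing on the balance's pan; origin at the centre of its underside; leave alone
- amber_a: amber reagent bottle, 68 mm across, 140 mm tall, on the bench beyond the equipment; origin at the centre of its underside; leave alone
- amber_b: amber reagent bottle, 60 mm across, 120 mm tall, on the bench beyond the equipment; origin at the centre of its underside; leave alone
- jar: white plastic jar, 72 mm across, 100 mm tall, on the bench beyond the equipment; origin at the centre of its underside; leave alone
- beaker: empty glass beaker, 70 mm across, 90 mm tall, on the bench at the left side; origin at the centre of its underside; leave alone
Things that resemble listed ones, but are neither listed nor needed, are in the scene too. Of the things shaped like the part that bears cover_center, the grey one is meant.

How it is judged:
By the outcome, as a careful person would: the job done as asked, in the order asked, and still so for the second after the job is handed in, with the robot touching nothing.
It also fails if it takes over 48 s, if anything falls off the work surface, if the arm or the gripper's body presses on something with over 40 N, if the wrist force passes 120 N, or if a joint passes its speed limit or range.

## Working session

There is one attempt and no reset: what is moved stays moved. The work goes in short steps, Python scripts to look and compute and a tool call to move; the robot and the scene stay as the last step left them, time stands still between calls to the robot, and variables do not carry over. Pictures are saved under pics/ and viewed, and the job is handed in when it is done.

Besides the shell and the picture viewer there is one more tool, called by a JSON object that holds its "name" and its "arguments". jog_arm: Moves the arm, as the interface text tells. Its arguments: {"type":"object","properties":{"increments":{"type":"string"},"squeeze":{"type":"number"}},"required":["increments"]}

```bash
ls; mkdir -p pics
python3 - <<'E'
from rig import r
import cv2
print(r.sense())
for n in ["scene","side","wrist"]:
    ci=r.camera_info(n); print(n,ci)
    im=r.grab_frame(n); cv2.imwrite(f"pics/{n}0.png",im[:,:,::-1])
E
```

```text
pics
{'clock': 0.0, 'qpos': array([-2.42448978e-03,  3.53653791e-01,  1.63412809e+00,  5.36607176e-06,
        1.15520517e+00, -2.43630290e-03]), 'qvel': array([-0.00075168, -0.00216787,  0.00028162,  0.00178904, -0.00017797,
       -0.00030884]), 'joint_efforts': array([-2.03471049e-03, -6.05236173e+01, -3.42063046e+01, -2.62302356e-04,
        9.48130677e-03,  3.61521288e-06]), 'eef_pos': array([ 6.24525291e+02, -1.24713183e-02,  2.30560746e+02]), 'tcp_rot': array([-3.14019827e+00, -8.30342734e-06,  1.57080596e+00]), 'contact_force': array([-0.03139463,  0.40998414,  0.55106536]), 'wrist_torque': array([-0.02908546,  0.01187254, -0.02184775]), 'opening': 0.998458370279588}
scene {'K': array([[393.29169473,   0.        , 255.92247943],
       [  0.        , 393.29169473, 183.35462878],
       [  0.        ,   0.        ,   1.        ]]), 'rvec': array([ 2.0203739 ,  0.84971363, -0.4778733 ]), 'tvec': array([-411.85308902,  -66.47713252, 1529.70233076])}
side {'K': array([[386.27419847,   0.        , 256.15844135],
       [  0.        , 386.27419847, 195.86478788],
       [  0.        ,   0.        ,   1.        ]]), 'rvec': array([ 0.65203981, -2.65415203,  1.08882264]), 'tvec': array([ 481.55625825,  156.05951764, 1331.51854071])}
wrist {'K': array([[292.8238446 ,   0.        , 250.13345354],
       [  0.        , 292.8238446 , 193.79794576],
       [  0.        ,   0.        ,   1.        ]]), 'rvec': array([-2.84191624e+00,  1.28735481e-03,  2.74815223e-03]), 'tvec': array([-623.97062331,  -38.0259779 ,  379.56046915])}
```

View pics/scene0.png

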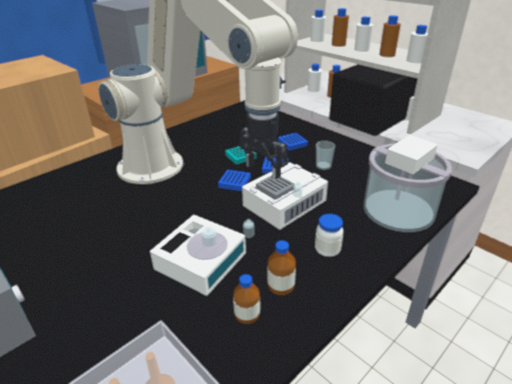

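View pics/side0.png

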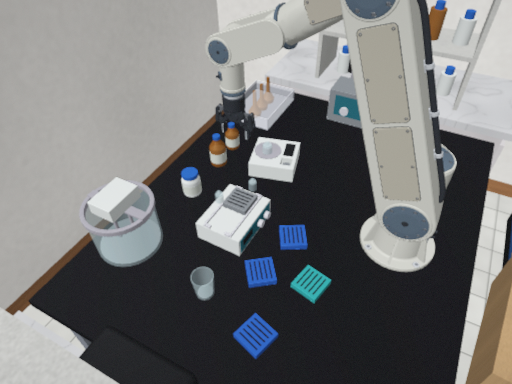

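View pics/wrist0.png

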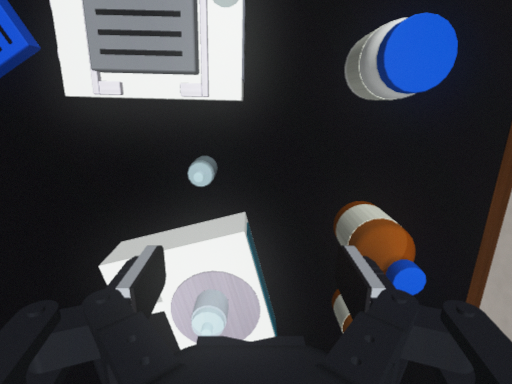

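```bash
cat > h.py <<'E'
import numpy as np,cv2
def ray(ci,px):
    R,_=cv2.Rodrigues(ci["rvec"]); t=np.array(ci["tvec"]).ravel()
    d=R.T@np.linalg.inv(ci["K"])@np.array([px[0],px[1],1.]); return -R.T@t,d
def onz(ci,px,z):
    c,d=ray(ci,px); return c+d*(z-c[2])/d[2]
def proj(ci,p):
    return cv2.projectPoints(np.array(p,float).reshape(-1,3),ci["rvec"],ci["tvec"],ci["K"],None)[0].reshape(-1,2)
E
python3 - <<'E'
from rig import r
from h import *
ci=r.camera_info("wrist"); print(ray(ci,(256,192)))
for p in [(66,96),(243,99),(107,88),(193,89)]: print(p,onz(ci,p,75))
for p in [(90,71),(195,73)]: print(p,onz(ci,p,97))
im=cv2.imread("pics/wrist0.png")[0:120,0:280]; cv2.imwrite("pics/w0c.png",cv2.resize(im,None,fx=2.8,fy=2.8,interpolation=3))
im=cv2.imread("pics/side0.png")[170:265,180:290]; cv2.imwrite("pics/s0c.png",cv2.resize(im,None,fx=6,fy=6,interpolation=3))
im=cv2.imread("pics/scene0.png")[155:230,235:335]; cv2.imwrite("pics/sc0c.png",cv2.resize(im,None,fx=7,fy=7,interpolation=3))
E
```

```text
(array([624.75681273,  74.98730238, 372.86672098]), array([ 0.01818998, -0.28936618, -0.957275  ]))
(66, 96) [446.42540253  81.95275724  75.        ]
(243, 99) [617.3886051   78.99156164  75.        ]
(107, 88) [487.11886027  89.17819996  75.        ]
(193, 89) [569.51610028  88.17270727  75.        ]
(90, 71) [484.45785021 102.12943269  97.        ]
(195, 73) [576.12167989 100.38681588  97.        ]
```

View pics/w0c.png

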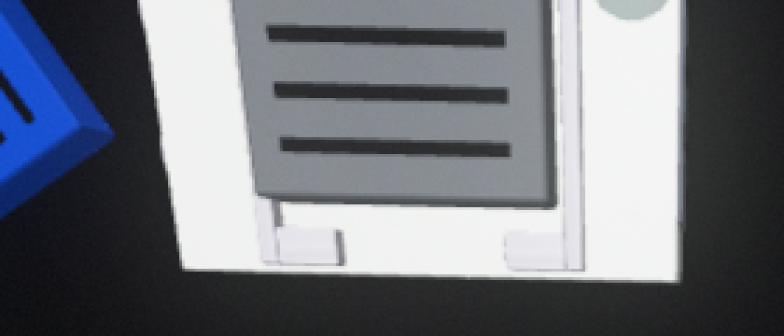

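View pics/s0c.png

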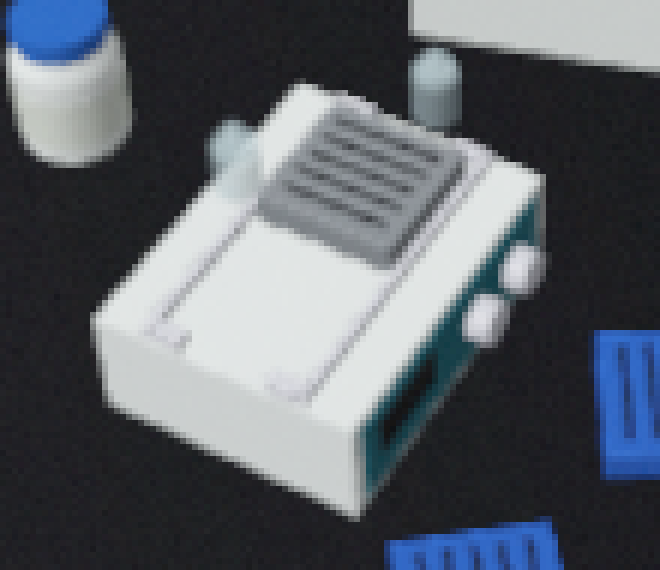

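View pics/sc0c.png

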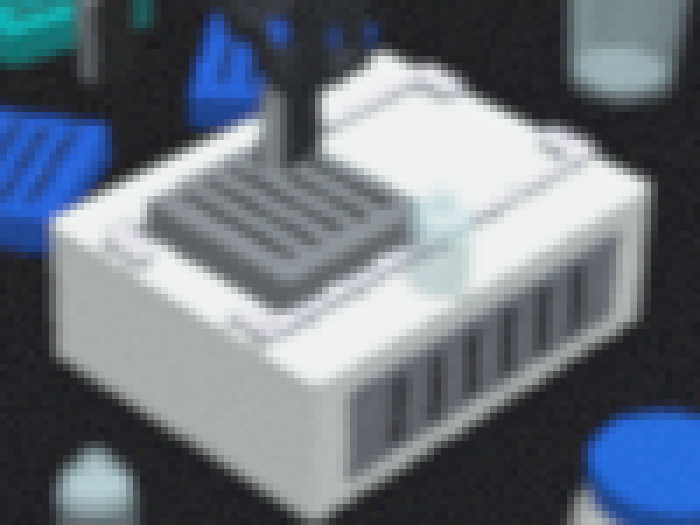

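{"name": "jog_arm", "arguments": {"increments": "2.2 -1.5 -0.5 0 0 0 -1;2.2 -1.5 -0.5 0 0 0 -1;2.2 -1.5 -0.5 0 0 0 -1;2.2 -1.5 -0.5 0 0 0 -1;2.2 -1.5 -0.5 0 0 0 -1;2.2 -1.5 -0.5 0 0 0 -1;0 0 0 0 0 0 -1;0 0 0 0 0 0 -1"}}

```text
clock: 0.95
eef_pos: [534.9, 132.2, 261.3]
tcp_rot: [3.141, 0.0, 1.572]
contact_force: [0.5, -1.0, 0.4]
opening: 0.002
```

```bash
cat > snap.py <<'E'
import sys,json
from rig import r
from h import *
tag=sys.argv[1]
for n in sys.argv[2:]:
    s=r.sense(); ci=r.camera_info(n); im=r.grab_frame(n)
    cv2.imwrite(f"pics/{n}{tag}.png",im[:,:,::-1])
    json.dump({k:np.array(v).tolist() for k,v in ci.items()},open(f"pics/{n}{tag}.json","w"))
s=r.sense()
print(s["clock"],s["eef_pos"],s["tcp_rot"],s["contact_force"],s["opening"])
E
python3 snap.py 1 wrist; python3 -c "
import cv2;im=cv2.imread('pics/wrist1.png');cv2.imwrite('pics/wrist1b.png',cv2.resize(im,(800,600),interpolation=3))"
```

```text
1.0 [535.16282159 131.79730787 261.1681974 ] [3.14147950e+00 2.93394666e-04 1.57134923e+00] [-0.24263344 -0.31571725 -0.46844799] -0.0006528115202181871
```

View pics/wrist1b.png

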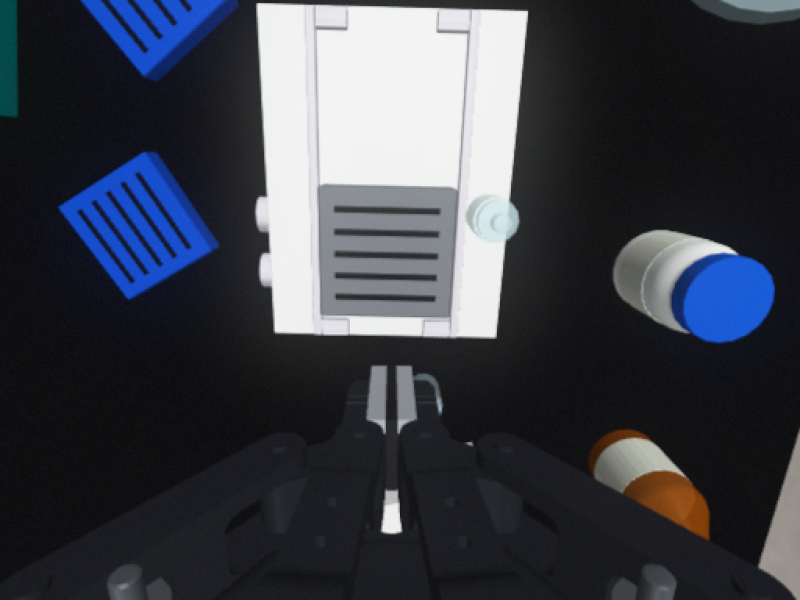

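Wrist view (×1.56): controller top has corners (257,4), (527,11), (497,338), (275,332). The grey cover spans (320,185)–(456,318), and weigher_a's base is around (490,222). Things that could be mistaken for the cover: blue blocks at (140,225) and (160,20), teal at (5,60). Only the grey one in the channel fits. Now the corner measurements.

Run:
```python
import json
from h import *
ci={k:np.array(v) for k,v in json.load(open("pics/wrist1.json")).items()}
im=cv2.imread("pics/wrist1.png"); 
s=512/800
c=np.float32([(257,4),(527,11),(497,338),(275,332)])*s
g=cv2.cvtColor(im,cv2.COLOR_BGR2GRAY)
c=cv2.cornerSubPix(g,c.reshape(-1,1,2).copy(),(4,4),(-1,-1),(3,40,.01)).reshape(-1,2)
W=np.array([onz(ci,p,75) for p in c]); print(c,W[:,:2])
print([np.linalg.norm(W[i]-W[(i+1)%4]) for i in range(4)])
M=np.array([(-85,110),(85,110),(85,-110),(-85,-110)],float)
m,w=M.mean(0),W[:,:2].mean(0); H=(M-m).T@(W[:,:2]-w);U,S,V=np.linalg.svd(H);R=V.T@U.T;t=w-R@m
print("ctrl",t,"yaw",np.arctan2(R[1,0],R[0,0]),"res",W[:,:2]-(M@R.T+t))
hsv=cv2.cvtColor(im,cv2.COLOR_BGR2HSV)
mask=((g>90)&(g<175)&(hsv[...,1]<60)).astype(np.uint8); mask[:110]=0;mask[206:]=0;mask[:,:195]=0;mask[:,296:]=0
cs=max(cv2.findContours(mask,0,1)[0],key=cv2.contourArea)
ap=cv2.minAreaRect(cs);print(ap);b=cv2.boxPoints(ap)
for p in b: 
    q=onz(ci,p,97); print(p,q,R.T@(q[:2]-t))
# weigher_a top centre (~125) and base
for p,z in [((498,220),120),((490,222),75)]:
    q=onz(ci,np.array(p)*s,z);print("wa",q,R.T@(q[:2]-t))
for n,q in [("well",(0,-50)),("home gap",(0,-102)),("approach",(0,-118)),("far",(0,118))]: print(n,R@q+t)
```

```text
[[163.83337     1.6254948]
 [337.4403      6.601401 ]
 [316.9068    215.70323  ]
 [175.24104   212.43724  ]] [[450.42911869 301.99760798]
 [620.24330961 297.77382032]
 [614.94965219  78.14878506]
 [445.0020622   82.29740847]]
[np.float64(169.8667119230637), np.float64(219.68882293564272), np.float64(169.99821887425153), np.float64(219.76721914011063)]
ctrl [532.65603567 190.05440546] yaw -0.024487307752194182 res [[ 0.05426543 -0.10503272]
 [-0.0805778  -0.16639408]
 [ 0.01243411  0.14261485]
 [ 0.01387826  0.12881195]]
((248.0, 160.5), (89.0, 90.0), 90.0)
[203. 116.] [486.97227873 194.91049099  97.        ] [-45.78896157   3.73606926]
[293. 116.] [578.07569938 194.92718797  97.        ] [45.28673753  5.98341579]
[293. 205.] [582.21919035  99.50215749  97.        ] [ 51.76545486 -89.31155354]
[203. 205.] [482.45096276  99.47786592  97.        ] [-47.97226753 -91.77864898]
wa [600.49938773 172.84125473 120.        ] [ 68.24447427 -15.54685522]
wa [605.33755594 165.96511135  75.        ] [ 73.24955342 -22.30247527]
well [531.43179264 140.06939541]
home gap [530.15857989  88.08498497]
approach [529.76682212  72.08978175]
far [535.54524922 308.01902916]
```

{"name": "jog_arm", "arguments": {"increments": "-1.3 -0.1 2.8 0 0 0.025 -1;-1.3 -0.1 2.8 0 0 0 -1;-1.3 -0.1 2.8 0 0 0 -1;-1.3 -0.1 2.8 0 0 0 -1;-1.2 0 2.8 0 0 0 -1;0 0 0 0 0 0 -1;0 0 0 0 0 0 -1;0 0 0 0 0 0 -1"}}

```text
clock: 1.8
eef_pos: [531.0, 68.3, 122.6]
tcp_rot: [3.14, -0.0, 1.545]
contact_force: [-0.2, 0.6, 0.5]
opening: 0.003
```

```bash
cat >> h.py <<'E'
T=np.array([532.66,190.05]);YAW=-0.0245
RC=np.array([[np.cos(YAW),-np.sin(YAW)],[np.sin(YAW),np.cos(YAW)]])
def ctrl(p): return RC.T@(np.array(p)[:2]-T)
E
cat > st.py <<'E'
from rig import r
from h import *
s=r.sense();print(s["clock"],"ctrl",ctrl(s["eef_pos"]),"z",s["eef_pos"][2],s["tcp_rot"],s["contact_force"])
E
python3 st.py; python3 snap.py 2 wrist side
```

```text
1.8 ctrl [   1.28656124 -121.75267722] z 122.5923551590514 [ 3.13964422e+00 -3.93168722e-04  1.54544211e+00] [-0.18692565  0.59073423  0.51165128]
1.9 [530.87943755  68.57579565 122.73275369] [ 3.13912156e+00 -4.24598510e-04  1.54615321e+00] [0.16543209 0.14776442 0.32369615] -0.00021631016061826754
```

View pics/wrist2.png

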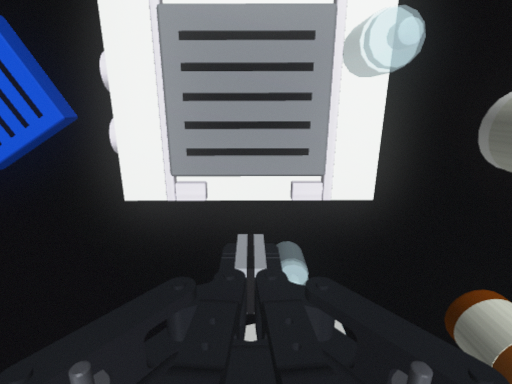

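Run:
```python
import json
from h import *
ci={k:np.array(v) for k,v in json.load(open("pics/wrist2.json")).items()}
im=cv2.imread("pics/wrist2.png",0); print(im[160:206,250])
for p in [(170,174),(325,174)]: print(ctrl(onz(ci,p,97)))
for p in [(170,177),(325,177)]: print(ctrl(onz(ci,p,75)))
for p in [(176,199),(206,199),(292,199),(322,199)]: print("lug",ctrl(onz(ci,p,80)))
```

```text
[138 138 137 138 136 139 139 138 138 138 139 139 137 138 125 103 226 240
 241 240 241 241 241 241 241 240 241 240 241 240 241 240 241 241 241 240
 241 240 240 240 150  43  41  41  40  42]
[-45.81960595 -86.30767019]
[ 45.21951788 -86.52572231]
[-52.13590052 -93.5339271 ]
[ 51.1607012 -93.7830078]
lug [ -47.99534256 -107.32590453]
lug [ -28.08756179 -107.37633139]
lug [  29.01703184 -107.52097864]
lug [  48.949675   -107.57146849]
```

{"name": "jog_arm", "arguments": {"increments": "0 -0.1 1.3 0 0 0 -1;0 0 1.3 0 0 0 -1;0 0 1.3 0 0 0 -1;0 0 0.2 0 0 0 -1;0.8 0 0 0 0 0 -1;0.8 0 0 0 0 0 -1;0.4 0 0 0 0 0 -1;0 0 0 0 0 0 -1"}}

```text
clock: 2.7
eef_pos: [529.6, 89.0, 80.7]
tcp_rot: [3.141, -0.0, 1.547]
contact_force: [0.3, -0.6, -0.4]
opening: 0.001
```

```bash
python3 st.py; python3 snap.py 3 wrist side;  python3 -c "
import cv2;im=cv2.imread('pics/side3.png')[150:270,160:310];cv2.imwrite('pics/side3b.png',cv2.resize(im,(750,600),interpolation=3))"
```

```text
2.7 ctrl [  -0.57961127 -101.10087399] z 80.71679419514804 [ 3.14069396e+00 -2.41190946e-04  1.54680725e+00] [ 0.32825496 -0.6252816  -0.43672319]
2.8 [529.3924343   88.37811569  80.5854979 ] [ 3.14106706e+00 -3.46666998e-05  1.54642043e+00] [ 0.01195786 -0.06151817 -0.17257099] 0.00022492016331346175
```

View pics/side3b.png

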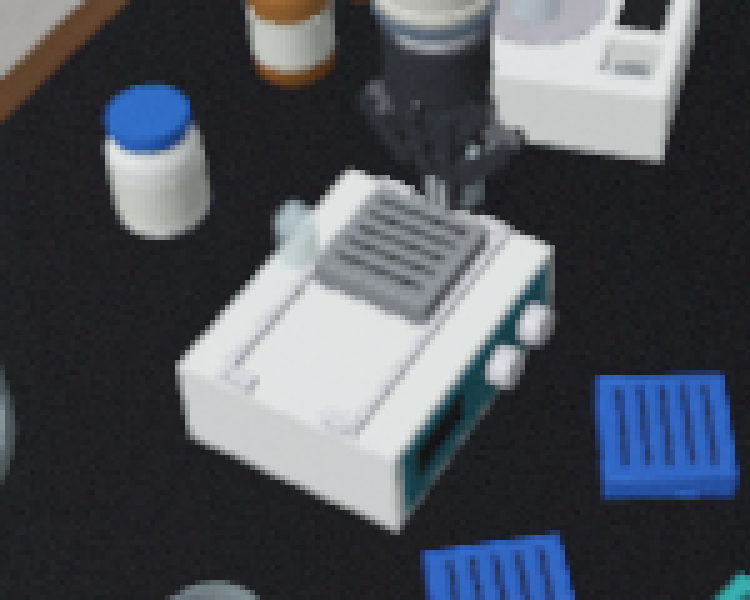

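View pics/wrist3.png

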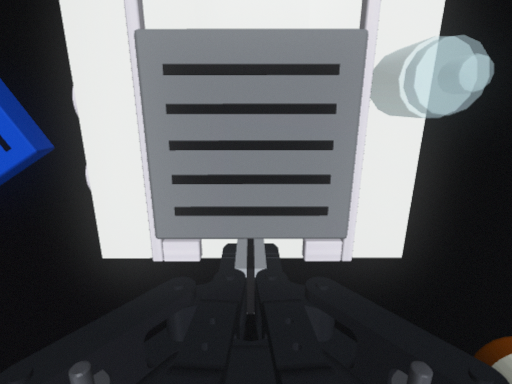

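Run:
```python
import json
from h import *
L=lambda f:{k:np.array(v) for k,v in json.load(open(f)).items()}
a,b=L("pics/wrist3.json"),L("pics/side3.json")
def tri(p,q):
    c1,d1=ray(a,p);c2,d2=ray(b,q);d1/=np.linalg.norm(d1);d2/=np.linalg.norm(d2)
    s=np.linalg.lstsq(np.c_[d1,-d2],c2-c1,rcond=None)[0];x,y=c1+d1*s[0],c2+d2*s[1];return (x+y)/2,np.linalg.norm(x-y)
for p,q in [((82,372),(263.5,177.5)),((420,372),(235,169)),((465,70),(218.5,193))]:
    x,e=tri(p,q);print(ctrl(x),x[2],e)
```

```text
[ -54.99894659 -114.5826477 ] 153.64200925790945 13.751145283045075
[  99.32681663 -175.65249097] 90.27279564026148 2.098626082014652
[ 69.27341825 -15.51399994] 116.82096531415337 3.38046552559421
```

{"name": "jog_arm", "arguments": {"increments": "0.5 0.05 0 0 0 0 -1;0.8 0 0 0 0 0 -1;1 0 0 0 0 0 -1;1 0 0 0 0 0 -1;1 0 0 0 0 0 -1;1 0 0 0 0 0 -1;0.5 0 0 0 0 0 -1;0 0 0 0 0 0 -1"}}

```text
clock: 3.6
eef_pos: [531.2, 147.0, 80.2]
tcp_rot: [3.142, -0.0, 1.547]
contact_force: [-0.6, 0.5, 0.2]
opening: -0.001
```

```bash
python3 st.py; python3 snap.py 4 wrist
```

```text
3.6 ctrl [ -0.42012838 -43.03097814] z 80.24111481363674 [ 3.14151112e+00 -2.46169049e-04  1.54680628e+00] [-0.63182327  0.46674433  0.21262238]
3.65 [531.04807827 146.52424011  80.16578704] [-3.14141777e+00 -1.72034634e-05  1.54657357e+00] [-0.1307331  -0.16432676  0.86121318] -0.00047154273313222234
```

View pics/wrist4.png

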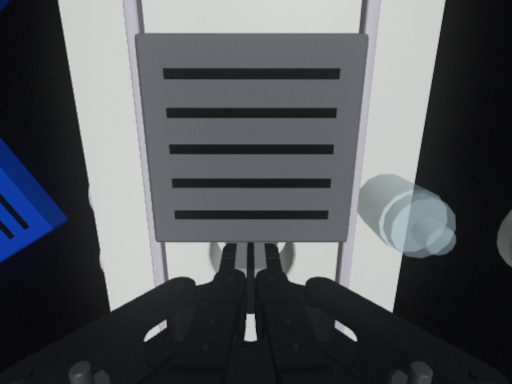

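{"name": "jog_arm", "arguments": {"increments": "0.5 0.05 0 0 0 0 -1;0.8 0 0 0 0 0 -1;0.8 0 0 0 0 0 -1;0.6 0 0 0 0 0 -1;0.3 0 0 0 0 0 -1;0.1 0 0 0 0 0 -1;0 0 0 0 0 0 -1;0 0 0 0 0 0 -1"}}

```text
clock: 4.45
eef_pos: [532.5, 177.0, 80.3]
tcp_rot: [3.142, -0.0, 1.546]
contact_force: [-1.0, 0.6, 0.4]
opening: 0.0
```

```bash
python3 st.py; python3 snap.py 5 wrist side;  python3 -c "
import cv2;im=cv2.imread('pics/side5.png')[150:270,160:310];cv2.imwrite('pics/side5b.png',cv2.resize(im,(750,600),interpolation=3))"
```

```text
4.45 ctrl [  0.11129539 -13.06088235] z 80.29740954966393 [ 3.14157796e+00 -5.09945583e-05  1.54567790e+00] [-0.98487183  0.58584048  0.38874119]
4.55 [532.452184   176.92424541  80.29618138] [ 3.14158409e+00 -4.84069328e-05  1.54557240e+00] [-0.19530659  1.07466747  0.70467764] 0.0007663709349136485
```

View pics/side5b.png

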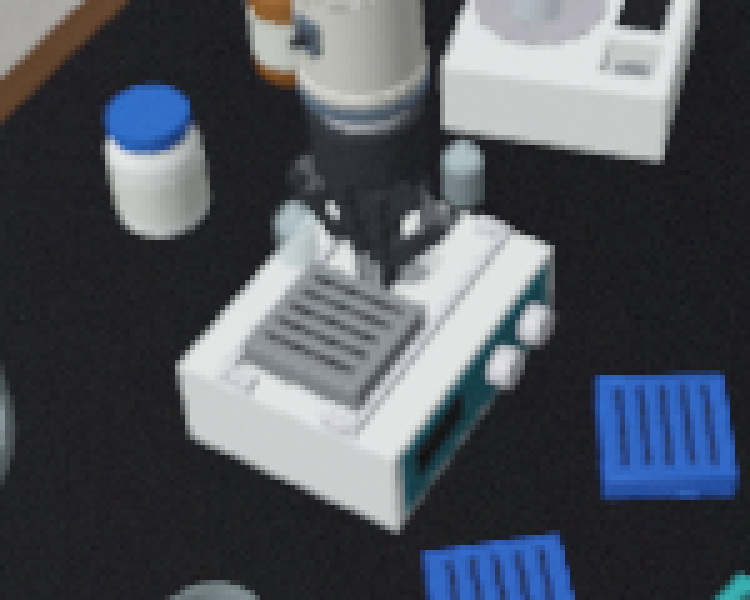

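View pics/wrist5.png

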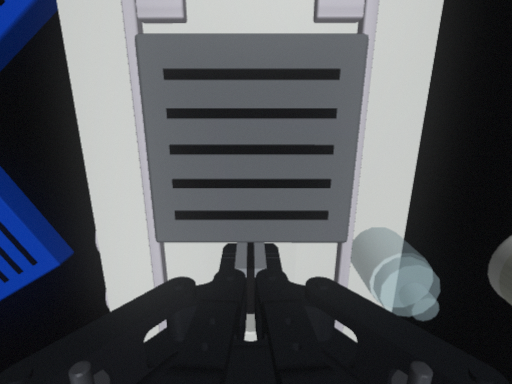

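{"name": "jog_arm", "arguments": {"increments": "-0.6 0 0 0 0 0 -1;-1 0 0 0 0 0 -1;-1 0 0 0 0 0 -1;-0.7 0 0 0 0 0 -1;-0.4 0 0 0 0 0.13 -1;0 0 0 0 0 0.13 -1;0 0 0 0 0 0.13 -1;0 0 0 0 0 0.13 -1"}}

```text
clock: 5.35
eef_pos: [531.5, 139.3, 80.3]
tcp_rot: [-3.142, 0.0, 1.02]
contact_force: [-0.6, -0.1, -0.2]
opening: 0.003
```

{"name": "jog_arm", "arguments": {"increments": "0 0 0 0 0 0.13 -1;0 0 0 0 0 0.13 -1;0 0 0 0 0 0 -1;0 0 0 0 0 0 -1;0 0 0 0 0 0 -1;0 0 0 0 0 0 -1;0 0 0 0 0 0 -1;0 0 0 0 0 0 -1"}}

```text
clock: 6.15
eef_pos: [531.5, 140.1, 80.3]
tcp_rot: [-3.142, 0.0, 0.766]
contact_force: [-0.4, 0.5, 0.2]
opening: 0.0
```

```bash
python3 st.py; python3 snap.py 6 wrist side scene;  python3 -c "
import cv2;im=cv2.imread('pics/side6.png')[150:270,160:310];cv2.imwrite('pics/side6b.png',cv2.resize(im,(750,600),interpolation=3))"
```

```text
6.15 ctrl [  0.07739917 -49.98301529] z 80.26810486143425 [-3.14156026e+00  1.49195390e-05  7.66426218e-01] [-0.4169093   0.49017757  0.15960897]
6.3 [531.55122328 140.09575398  80.30812666] [ 3.14157031e+00 -3.80281725e-05  7.66102114e-01] [-0.4414453  -0.19713935  0.5685996 ] 0.002334101898512284
```

View pics/side6b.png

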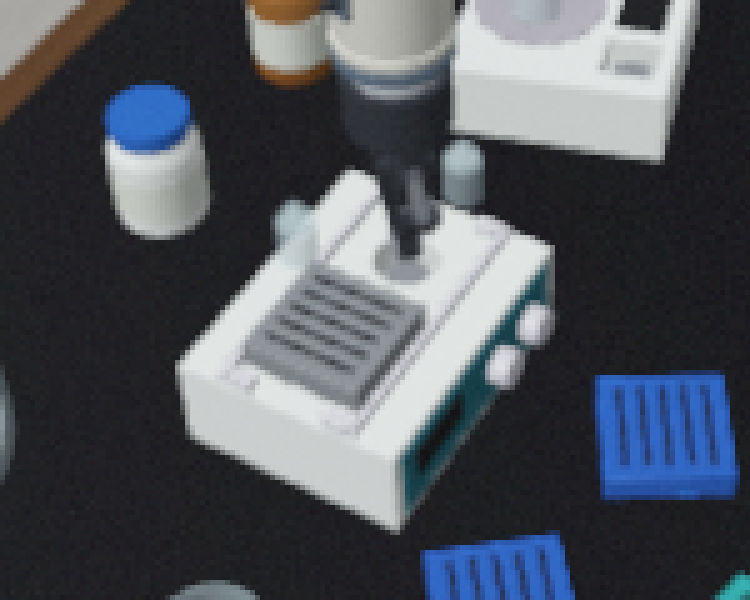

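View pics/wrist6.png

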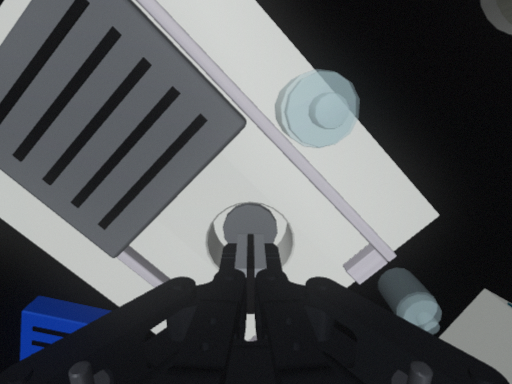

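Run:
```python
import json
from h import *
ci={k:np.array(v) for k,v in json.load(open("pics/wrist6.json")).items()}
for p in [(207,240),(293,240),(250,203)]: print(ctrl(onz(ci,p,75)))
a,b=[ctrl(onz(ci,p,75)) for p in [(207,240),(293,240)]];print((a+b)/2,np.linalg.norm(a-b))
print("cover -y edge (top)",ctrl(onz(ci,(245,123),97)),ctrl(onz(ci,(118,255),97)))
print(proj(ci,[*(RC@[0,-50]+T),75]))
```

```text
[-14.95663187 -31.32096321]
[ 18.88090736 -64.86091779]
[ 17.21794884 -32.70620376]
[  1.96213775 -48.0909405 ] 47.643547464324705
cover -y edge (top) [45.91054637 -0.82496766] [-40.93064074  -1.50569062]
[[249.91103577 244.46756275]]
```

{"name": "jog_arm", "arguments": {"increments": "0 0 0.6 0 0 0 -1;0 0 0.6 0 0 0 -1;0 0 0.6 0 0 0 -1;0 0 0.3 0 0 0 -1;0 0 0.2 0 0 0 -1;0 0 0.2 0 0 0 -1;0 0 0 0 0 0 -1;0 0 0 0 0 0 -1"}}

```text
clock: 7.1
eef_pos: [531.4, 140.0, 55.4]
tcp_rot: [-3.141, 0.0, 0.766]
contact_force: [-1.2, -0.3, 2.1]
opening: -0.001
```

```bash
python3 st.py
```

```text
7.1 ctrl [ -0.05606242 -50.02500778] z 55.38760038693784 [-3.14145345e+00  2.35076034e-04  7.65828664e-01] [-1.19185807 -0.27910907  2.13616022]
```

{"name": "jog_arm", "arguments": {"increments": "0 0 0.1 0 0 0 -1;0 0 0.1 0 0 0 -1;0 0 0.1 0 0 0 -1;0 0 0.1 0 0 0 -1;0 0 0 0 0 0 -1;0 0 0 0 0 0 -1;0 0 0 0 0 0 -1;0 0 0 0 0 0 -1"}}

```text
clock: 7.9
eef_pos: [531.7, 140.1, 51.9]
tcp_rot: [3.141, -0.0, 0.766]
contact_force: [-4.1, -1.6, 11.3]
opening: 0.005
```

```bash
python3 st.py
```

```text
7.9 ctrl [  0.21517922 -49.94513011] z 51.9385384639231 [ 3.14143868e+00 -2.62849346e-04  7.65858450e-01] [-4.08620611 -1.62846262 11.2655744 ]
```

{"name": "jog_arm", "arguments": {"increments": "0 0 0.03 0 0 0 -1;0 0 0 0 0 0 -1;0 0 0 0 0 0 -1;0 0 0 0 0 0 -1;0 0 0 0 0 0 -1;0 0 0 0 0 0 -1;0 0 0 0 0 0 -1;0 0 0 0 0 0 -1"}}

```text
clock: 8.7
eef_pos: [531.6, 140.1, 51.9]
tcp_rot: [3.141, -0.0, 0.766]
contact_force: [-4.2, -2.2, 14.4]
opening: -0.003
```

```bash
python3 st.py; python3 snap.py 7 side;  python3 -c "
import cv2;im=cv2.imread('pics/side7.png')[150:270,160:310];cv2.imwrite('pics/side7b.png',cv2.resize(im,(750,600),interpolation=3))"
```

```text
8.7 ctrl [  0.20774709 -49.98161976] z 51.86142948246159 [ 3.14143768e+00 -2.44721541e-04  7.65801398e-01] [-4.23876782 -2.16068785 14.38639888]
8.75 [531.65939166 140.09056687  51.86120559] [ 3.14146146e+00 -2.55000200e-04  7.65752436e-01] [-4.6139647  -0.78441542 14.60212332] -0.0026529983230530554
```

View pics/side7b.png

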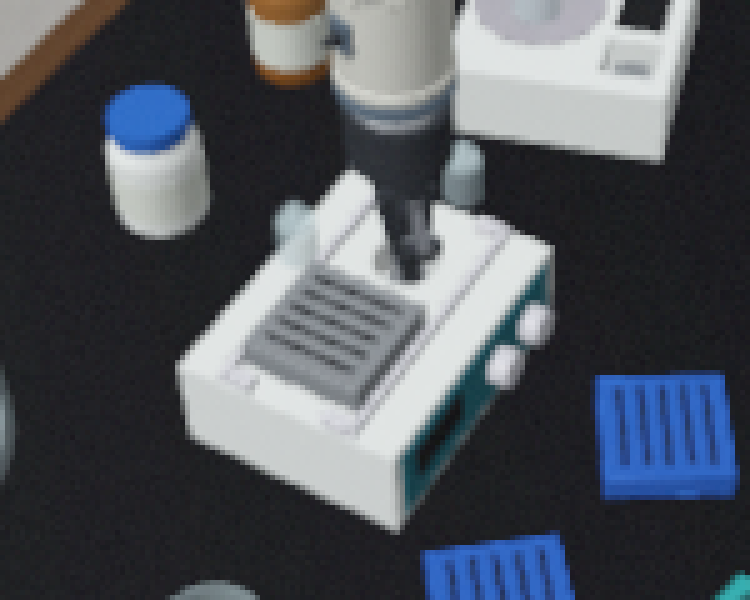

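{"name": "jog_arm", "arguments": {"increments": "0 0 0 0 0 0 -1;0 0 0 0 0 0 -1;0 0 0 0 0 0 -1;0 0 0 0 0 0 -1;0 0 0 0 0 0 -1;0 0 0 0 0 0 -1;0 0 0 0 0 0 -1;0 0 0 0 0 0 -1"}}

```text
clock: 9.55
eef_pos: [531.6, 140.1, 51.8]
tcp_rot: [3.141, -0.0, 0.766]
contact_force: [-6.1, -0.7, 13.7]
opening: -0.002
```

```bash
python3 st.py
```

```text
9.55 ctrl [  0.20875208 -49.94520505] z 51.83987495322362 [ 3.14146931e+00 -2.52645966e-04  7.65776304e-01] [-6.13110093 -0.68947183 13.67703101]
```

{"name": "jog_arm", "arguments": {"increments": "0 0 -0.4 0 0 0 -1;0 0 -0.8 0 0 0 -1;0 0 -1.2 0 0 0 -1;0 0 -1.2 0 0 0 -1;0 0 -1.2 0 0 0 -1;0 0 -1.2 0 0 0 -1;0 0 -1.2 0 0 0 -1;0 0 -0.4 0 0 -0.13 -1"}}

```text
clock: 10.35
eef_pos: [532.3, 140.3, 128.9]
tcp_rot: [3.14, -0.002, 0.897]
contact_force: [0.8, 0.8, 0.1]
opening: 0.001
```

{"name": "jog_arm", "arguments": {"increments": "0 0 0 0 0 -0.13 -1;0 0 0 0 0 -0.13 -1;0 0 0 0 0 -0.13 -1;0 0 0 0 0 -0.13 -1;0 0 0 0 0 -0.13 -1;0 0 0 0 0 0 -1;0 0 0 0 0 0 -1;0 0 0 0 0 0 -1"}}

```text
clock: 11.15
eef_pos: [531.6, 140.1, 127.2]
tcp_rot: [3.141, -0.0, 1.543]
contact_force: [0.3, -0.5, -0.2]
opening: 0.004
```

```bash
python3 st.py; python3 snap.py 8 wrist
```

```text
11.15 ctrl [  0.1305064  -49.98084333] z 127.22834376325339 [ 3.14143827e+00 -4.91463570e-05  1.54289558e+00] [ 0.29337873 -0.49990663 -0.24855474]
11.2 [531.5670564  140.09221141 127.15688933] [ 3.14145481e+00 -4.72219502e-05  1.54352054e+00] [0.06403634 0.71935938 0.02767674] -0.0027254747782747895
```

View pics/wrist8.png

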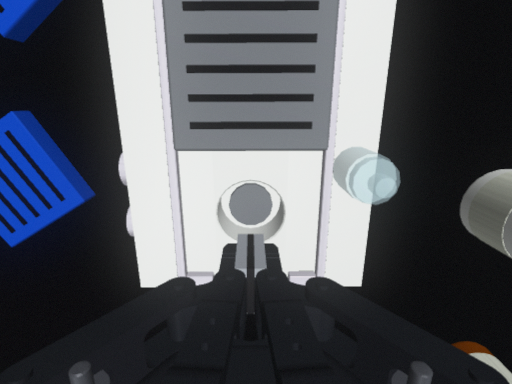

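{"name": "jog_arm", "arguments": {"increments": "1.5 0 0 0 0 0 -1;2.6 0 0 0 0 0 -1;2.6 0 0 0 0 0 -1;2.6 0 0 0 0 0 -1;2.6 0 0 0 0 0 -1;2.6 0 0 0 0 0 -1;2 0 0 0 0 0 -1;0.4 0 0 0 0 0 -1"}}

```text
clock: 12.0
eef_pos: [535.7, 311.7, 127.0]
tcp_rot: [3.141, -0.001, 1.547]
contact_force: [0.1, -0.0, -0.5]
opening: -0.002
```

```bash
python3 st.py; python3 snap.py 9 wrist side;  python3 -c "
import cv2;im=cv2.imread('pics/side9.png')[150:270,160:310];cv2.imwrite('pics/side9b.png',cv2.resize(im,(750,600),interpolation=3))"
```

```text
12.0 ctrl [3.41751894e-02 1.21656343e+02] z 126.97599798000519 [ 3.14114447e+00 -7.40832390e-04  1.54708543e+00] [ 0.05459435 -0.01060038 -0.46621234]
12.1 [535.45646605 309.67125987 126.77787299] [-3.14131227e+00  3.11484726e-04  1.54671231e+00] [ 0.32617785 -0.12386302 -0.64580494] 0.0015152972579877912
```

View pics/side9b.png

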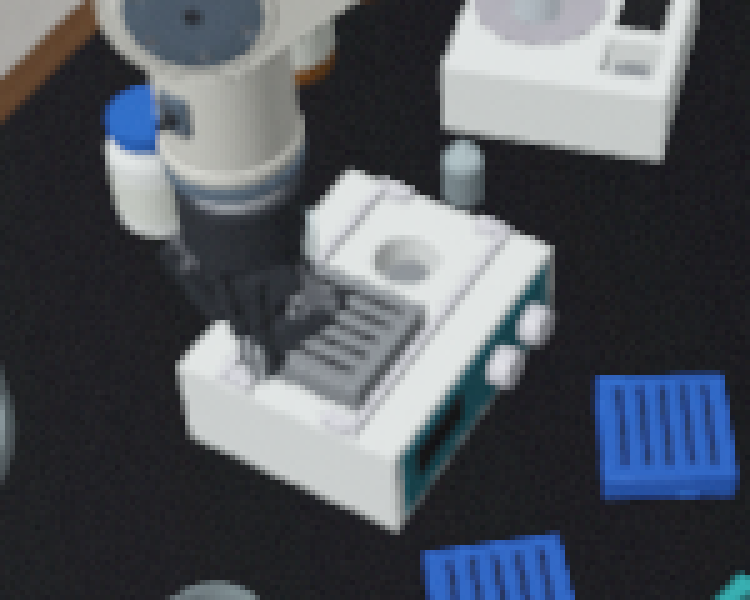

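{"name": "jog_arm", "arguments": {"increments": "0 0 0.8 0 0 0 -1;0 0 1.2 0 0 0 -1;0 0 1.2 0 0 0 -1;0 0 1 0 0 0 -1;0 0 0.4 0 0 0 -1;0 0 0 0 0 0 -1;-0.6 0 0 0 0 0 -1;-0.6 0 0 0 0 0 -1"}}

```text
clock: 12.9
eef_pos: [535.7, 296.8, 81.4]
tcp_rot: [3.141, -0.0, 1.546]
contact_force: [0.4, -1.5, 0.5]
opening: -0.003
```

```bash
python3 st.py; python3 snap.py 10 side scene;  python3 -c "
import cv2;im=cv2.imread('pics/side10.png')[150:270,160:310];cv2.imwrite('pics/side10b.png',cv2.resize(im,(750,600),interpolation=3))
im=cv2.imread('pics/scene10.png')[135:245,220:350];cv2.imwrite('pics/scene10b.png',cv2.resize(im,None,fx=5,fy=5,interpolation=3))"
```

```text
12.9 ctrl [  0.42098182 106.77542774] z 81.37509203235449 [ 3.14098648e+00 -2.77350493e-04  1.54616089e+00] [ 0.35375201 -1.46491173  0.51965269]
13.0 [535.55809012 296.17005768  81.39619696] [3.14130544e+00 3.99260658e-05 1.54530309e+00] [-0.30830638 -0.82546728 -0.40487917] -0.0037161720986335976
```

View pics/side10b.png

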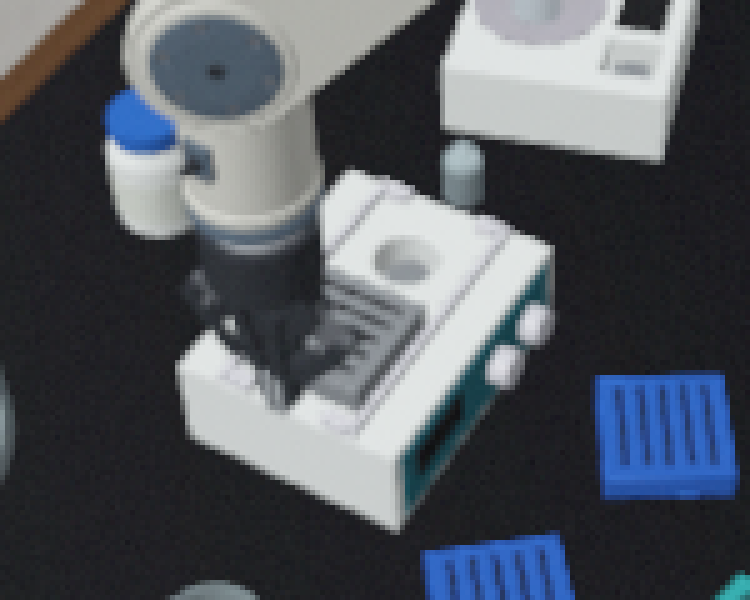

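View pics/scene10b.png

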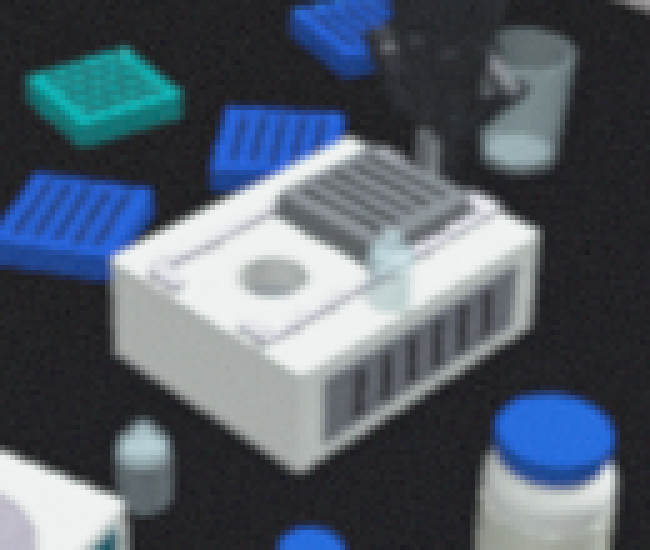

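{"name": "jog_arm", "arguments": {"increments": "-0.5 0 0 0 0 0 -1;-0.8 0 0 0 0 0 -1;-1 0 0 0 0 0 -1;-1 0 0 0 0 0 -1;-1 0 0 0 0 0 -1;-1 0 0 0 0 0 -1;-1 0 0 0 0 0 -1;-0.5 0 0 0 0 0 -1"}}

```text
clock: 13.8
eef_pos: [533.6, 227.8, 81.0]
tcp_rot: [-3.141, 0.0, 1.545]
contact_force: [0.4, 0.8, 0.2]
opening: -0.003
```

```bash
python3 st.py; python3 snap.py 11 side scene;  python3 -c "
import cv2;im=cv2.imread('pics/side11.png')[150:270,160:310];cv2.imwrite('pics/side11b.png',cv2.resize(im,(750,600),interpolation=3))
im=cv2.imread('pics/scene11.png')[135:245,220:350];cv2.imwrite('pics/scene11b.png',cv2.resize(im,None,fx=5,fy=5,interpolation=3))"
```

```text
13.8 ctrl [3.25928418e-02 3.78071518e+01] z 80.95679780586207 [-3.14130004e+00  2.28160698e-04  1.54517551e+00] [0.44873709 0.82323438 0.20533032]
13.9 [533.57693496 228.06840868  80.87731608] [-3.14108744e+00  4.42976493e-04  1.54499116e+00] [-0.79431143 -0.09920531  0.85589874] 0.003209860843058876
```

View pics/scene11b.png

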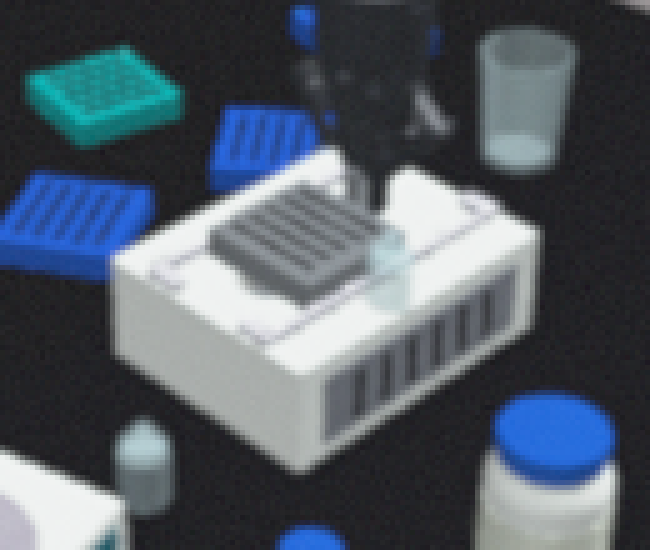

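{"name": "jog_arm", "arguments": {"increments": "-0.4 0 0 0 0 0 -1;-0.6 0 0 0 0 0 -1;-0.6 0 0 0 0 0 -1;-0.6 0 0 0 0 0 -1;-0.4 0 0 0 0 0 -1;-0.2 0 0 0 0 0 -1;-0.2 0 0 0 0 0 -1;0 0 0 0 0 0 -1"}}

```text
clock: 14.7
eef_pos: [532.9, 198.8, 80.9]
tcp_rot: [-3.141, 0.0, 1.546]
contact_force: [-0.0, -0.1, 0.1]
opening: -0.001
```

```bash
python3 st.py
```

```text
14.7 ctrl [0.06442578 8.74314678] z 80.93218940851271 [-3.1414299e+00  1.8215231e-04  1.5456722e+00] [-0.00955146 -0.07679354  0.11395987]
```

{"name": "jog_arm", "arguments": {"increments": "-0.1 0 0 0 0 0 -1;-0.1 0 0 0 0 0 -1;-0.1 0 0 0 0 0 -1;0 0 0 0 0 0 -1;0 0 0 0 0 0 -1;0 0 0 0 0 0 -1;0 0 0 0 0 0 -1;0 0 0 0 0 0 -1"}}

```text
clock: 15.5
eef_pos: [532.9, 196.1, 81.0]
tcp_rot: [-3.142, -0.0, 1.546]
contact_force: [0.2, 0.7, 0.2]
opening: 0.001
```

```bash
python3 st.py
```

```text
15.5 ctrl [0.11344166 6.01242494] z 80.98722187205333 [-3.1415800e+00 -4.4597973e-06  1.5457783e+00] [0.20597716 0.70121252 0.17668932]
```

{"name": "jog_arm", "arguments": {"increments": "-0.1 0 0 0 0 0 -1;-0.1 0 0 0 0 0 -1;-0.1 0 0 0 0 0 -1;0 0 0 0 0 0 -1;0 0 0 0 0 0 -1;0 0 0 0 0 0 -1;0 0 0 0 0 0 -1;0 0 0 0 0 0 -1"}}

```text
clock: 16.3
eef_pos: [532.9, 195.4, 81.4]
tcp_rot: [3.141, -0.004, 1.545]
contact_force: [-3.1, 13.9, 2.1]
opening: 0.001
```

```bash
python3 st.py; python3 snap.py 12 side scene;  python3 -c "
import cv2
im=cv2.imread('pics/scene12.png')[135:245,220:350];cv2.imwrite('pics/scene12b.png',cv2.resize(im,None,fx=5,fy=5,interpolation=3))"
```

```text
16.3 ctrl [0.08955741 5.35416001] z 81.37307575837801 [ 3.14118785 -0.00359306  1.54474555] [-3.10491638 13.89595808  2.07257112]
16.4 [532.91130087 195.39211718  81.36458395] [ 3.14115587 -0.00358192  1.54475006] [-3.18140833 13.43536429  0.30769773] -0.0016645836197675516
```

View pics/scene12b.png

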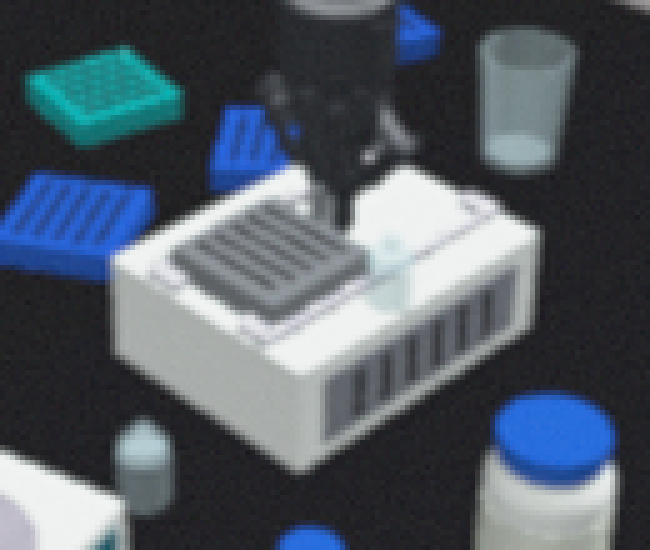

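Force rose to 14 N at the place where the stops should be. I'll back off, lift and look.

{"name": "jog_arm", "arguments": {"increments": "0.3 0 0 0 0 0 -1;0.5 0 0 0 0 0 -1;0.5 0 0 0 0 0 -1;0 0 -1 0 0 0 -1;0 0 -2 0 0 0 -1;0 0 -2.5 0 0 0 -1;0 0 -2.5 0 0 0 -1;0 0 -2.5 0 0 0 -1"}}

```text
clock: 17.2
eef_pos: [533.2, 205.8, 187.7]
tcp_rot: [3.141, 0.0, 1.546]
contact_force: [-0.1, 0.2, 0.5]
opening: 0.006
```

{"name": "jog_arm", "arguments": {"increments": "-1 0 -1.5 0 0 0 -1;-1.5 0 -1.5 0 0 0 -1;-2 0 -1.5 0 0 0 -1;-2 0 -1.5 0 0 0 -1;-0.5 0 -1 0 0 0 -1;0 0 0 0 0 0 -1;0 0 0 0 0 0 -1;0 0 0 0 0 0 -1"}}

```text
clock: 18.0
eef_pos: [531.0, 136.4, 255.1]
tcp_rot: [-3.14, 0.0, 1.546]
contact_force: [0.1, -0.3, -0.6]
opening: -0.004
```

```bash
python3 st.py; python3 snap.py 13 wrist side scene;  python3 -c "
import cv2;im=cv2.imread('pics/wrist13.png');cv2.imwrite('pics/wrist13b.png',cv2.resize(im,(800,600),interpolation=3))"
```

```text
18.0 ctrl [ -0.36572734 -53.66965364] z 255.10954454724904 [-3.14024325e+00  1.40764618e-04  1.54611522e+00] [ 0.10938304 -0.27863552 -0.60056565]
18.15 [531.07626599 136.49723413 255.21586869] [-3.14034062e+00  2.59465338e-04  1.54648357e+00] [-0.42906213 -0.16966749 -0.05538469] -0.005890734138527836
```

View pics/wrist13b.png

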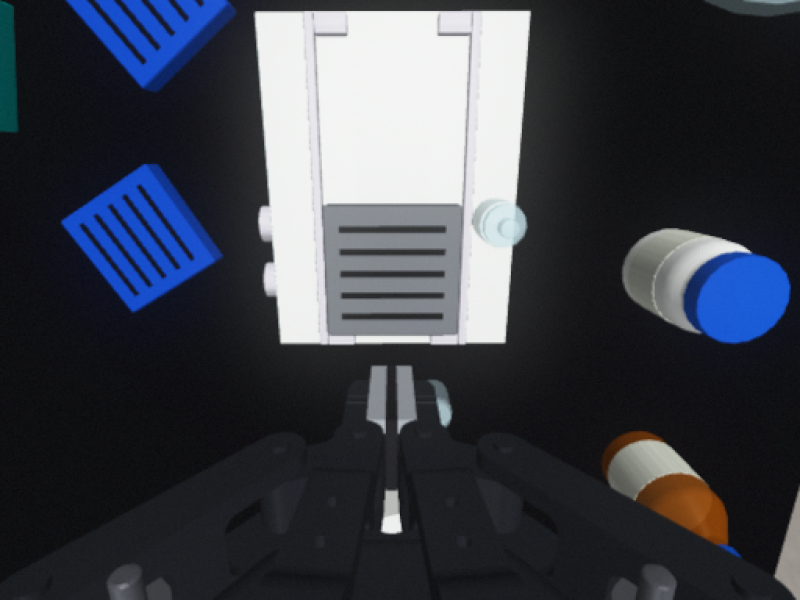

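View pics/scene13.png

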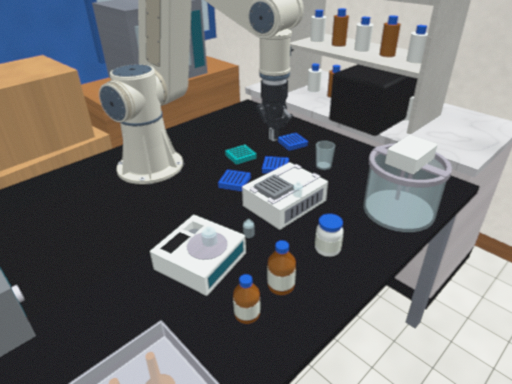

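Run:
```python
import json
from h import *
ci={k:np.array(v) for k,v in json.load(open("pics/wrist13.json")).items()}
g=cv2.imread("pics/wrist13.png",0)
for x in (222,280): print(x,g[124:136,x],g[206:222,x])
s=.64
for p in [(323,204),(463,206),(459,336),(328,336)]: print(p,ctrl(onz(ci,np.array(p)*s,97)))
for p in [(281,343),(506,344),(256,11),(529,11)]: print("box",ctrl(onz(ci,np.array(p)*s,75)))
print(proj(ci,[[*(RC@[x,y]+T),97] for x,y in [(-30,-6),(30,-6),(-30,-96),(30,-96)]]))
# initial offset of cover in same measure
```

```text
222 [242 242 242 242 242 241 177 115 139 143 144 144] [134 134 134 135 134 135 135 131 143 211 227 222 223 230 141  38]
280 [242 242 242 241 241 241 178 116 138 145 145 143] [133 134 134 133 132 135 133 130 138 211 227 222 222 226 133  36]
(323, 204) [-44.48355249  -4.854033  ]
(463, 206) [45.70352022 -6.22292073]
(459, 336) [ 46.95478928 -95.92423417]
(328, 336) [-45.0765508  -95.87055081]
box [ -84.24250953 -110.12078216]
box [  86.29491195 -111.02996101]
box [-83.74739314 109.91942739]
box [ 84.33528662 109.61010839]
[[221.14585745 131.70257499]
 [280.72726554 131.63285849]
 [223.65107474 215.14262241]
 [278.30487049 215.11288407]]
```

Run:
```python
from rig import r
import cv2,numpy as np
a=cv2.imread("pics/side3.png").astype(int);b=cv2.imread("pics/side13.png").astype(int)
m=(abs(a-b).max(2)>40).astype(np.uint8)
for c in cv2.findContours(m,0,2)[0]:
    if cv2.contourArea(c)>8: print(cv2.boundingRect(c))
print(r.sign_off(), r.sense()["clock"])
```

```text
(422, 228, 6, 3)
(415, 226, 6, 4)
(394, 210, 31, 30)
(223, 205, 23, 10)
(228, 191, 27, 17)
(233, 166, 6, 7)
(412, 128, 7, 8)
(229, 112, 13, 5)
(220, 94, 45, 98)
(259, 84, 5, 7)
(266, 77, 4, 16)
(413, 68, 4, 45)
(402, 68, 11, 45)
(213, 59, 44, 53)
(277, 54, 7, 18)
(313, 18, 22, 16)
(294, 11, 8, 22)
(407, 0, 85, 244)
(291, 0, 113, 209)
the job is handed in; nothing more can be done
the job is handed in; nothing more can be done
```

The reset is done: the cover is back home over the well, and I handed the job in at about 18 s of the 48 s allowed.

- **Uncovering:** With the gripper shut, I pushed the cover along its channel to about controller y = +44 mm, which is clear of the well.
- **Pressing:** I turned the tool 45° to stay clear of the small bottle on the controller. I then held the key against its bottom stop, fingertip at z ≈ 51.9 mm with 11–14 N, for about 2 s.
- **Letting it rise:** I lifted straight out of the well. I saw the key from above afterwards but did not measure that it came fully back up.
- **Closing:** I pushed the cover back from the far end until the force rose to 14 N at the stops, then backed off and lifted away.

**Last checks:**
- **Cover position:** The last wrist picture puts the cover's near edge at y ≈ −95.5 to −95.9 mm, where home is −96, and square in the channel. The far edge read −4.9 to −6.2 mm, where home is −6. I took the spread there to be the cover's visible side face.
- **Bottles and balance:** A before-and-after comparison of the side view showed changes at the arm, the cover and the areas the arm had hidden. None was at the glassware that stayed in view. I never went near the balance's key.
- **Contact at the end:** The arm was well above everything, and the force reading was about zero.

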